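# Shut the row of flip-top tubes in the dry block

### The job

Shut the five large flip-top tubes in the aluminium block: starting from the end that the open lids lean towards, run a fingertip lightly along the row so that the lids fold over one after another, and see that every lid is pressed down flat on its rim. The block stays where it stands, neither lifted nor shoved; leave the small open tubes in the white rack and everything else alone.

Things in the scene. Friction and masses are not known exactly. Their poses are not given: they have to be found in the camera images.
- block: aluminium dry block, 46 x 180 mm in plan, 42 mm tall, 0.9 to 1.3 kg, loose on four rubber feet (slides if pushed sideways with more than some 4 N). Holds one row of five large flip-top tubes. Origin: centre of its underside; z up; the row runs along its y axis at x = 0, tube centres at y = -62, -31, 0, 31, 62 mm
- row_first (a point): centre of the mouth of large tube 1, at the block's -y end, 56 mm above the block's underside. Each tube is 20 mm across, fixed in the block; its lid is hinged at mouth height 11.5 mm to the -y side of the centre. Shut, a lid lies flat, 3 mm thick, its top 59 mm above the block's underside, its thumb tab ending 15 mm to the +y side of the centre
- row_last (a point): centre of the mouth of large tube 5, at the +y end, 124 mm from the first. Open lids stand up to 26 mm above their hinges and may lean up to 10 mm towards -y, close to the tube before; a fingertip that comes from beyond the -y end and runs along the row in +y just above the shut lids' height folds them over one after another
- rack: low white plastic rack, 40 x 116 mm in plan and 24 mm tall, standing loose, with four small flip-top tubes (13 mm across), lids open too, up to 50 mm above the bench. Not to be touched. Origin: centre of its underside
- big1_lid (a joint): lid hinge of large tube 1 (counted from the block's -y end), rad: 0 shut flat on its rim, 1.57 upright, 1.85 its stop leaning back; a stiff hinge that stays where it is left and takes about 1 N at the tab (up to 3 N close to the hinge) to turn; shut, it gives under 1 mm when pressed with 20 N
- big2_lid (a joint): lid hinge of large tube 2 (counted from the block's -y end), rad: 0 shut flat on its rim, 1.57 upright, 1.85 its stop leaning back; a stiff hinge that stays where it is left and takes about 1 N at the tab (up to 3 N close to the hinge) to turn; shut, it gives under 1 mm when pressed with 20 N
- big3_lid (a joint): lid hinge of large tube 3 (counted from the block's -y end), rad: 0 shut flat on its rim, 1.57 upright, 1.85 its stop leaning back; a stiff hinge that stays where it is left and takes about 1 N at the tab (up to 3 N close to the hinge) to turn; shut, it gives under 1 mm when pressed with 20 N
- big4_lid (a joint): lid hinge of large tube 4 (counted from the block's -y end), rad: 0 shut flat on its rim, 1.57 upright, 1.85 its stop leaning back; a stiff hinge that stays where it is left and takes about 1 N at the tab (up to 3 N close to the hinge) to turn; shut, it gives under 1 mm when pressed with 20 N
- big5_lid (a joint): lid hinge of large tube 5 (counted from the block's -y end), rad: 0 shut flat on its rim, 1.57 upright, 1.85 its stop leaning back; a stiff hinge that stays where it is left and takes about 1 N at the tab (up to 3 N close to the hinge) to turn; shut, it gives under 1 mm when pressed with 20 N
- small1_lid (a joint): lid hinge of small tube 1 in the white rack, rad: 0 shut, grows as it opens; to be left as it is
- small2_lid (a joint): lid hinge of small tube 2 in the white rack, rad: 0 shut, grows as it opens; to be left as it is
- small3_lid (a joint): lid hinge of small tube 3 in the white rack, rad: 0 shut, grows as it opens; to be left as it is
- small4_lid (a joint): lid hinge of small tube 4 in the white rack, rad: 0 shut, grows as it opens; to be left as it is
- vials: bystander: a dark vial rack (52x124x37 mm) full of capped vials, loose; origin: centre of its underside
- hygrometer: bystander: a round dial gauge on a foot (132 mm wide, 136 mm tall), loose; origin: centre of its underside
- tin: bystander: a round grey tin (56 mm wide, 22 mm tall), loose; origin: centre of its underside
- union: bystander: a brass tube union with a hexagon in the middle (17x36x15 mm), lying flat, loose; origin: centre of its underside
- tweezers: bystander: pointed steel tweezers, 122 mm long, lying flat, loose; origin: centre of its underside
- pen: bystander: a white pen, 145 mm long, lying flat, loose; origin: centre of its underside
- case: bystander: a flat clear compartment case (109x150x33 mm), loose; origin: centre of its underside

How it is judged:
By the outcome, as a careful person would: the job done as asked, in the order asked, and still so for the second after the job is handed in, with the robot touching nothing.
It also fails if it takes over 51 s, if anything falls off the work surface, if the arm or the gripper's body presses on something with over 40 N, if the wrist force passes 120 N, or if a joint passes its speed limit or range.

### The arm

A 7-joint arm with a two-finger parallel gripper is mounted at the origin on a cart in front of the work surface, level with it; the furniture and walls round the work are solid. World frame = base frame: x ahead of the robot, y to its left, z up, the work surface at z = 0. Lengths are in m, angles in degrees, forces in N, time in s.
With the tool pointing down it reaches from about 0.425 to 0.875 m from the base axis. Payload 4.7 kg.
Tool frame: the origin (TCP) lies at the very end of the fingers, on their centre line; the grasp point (between the pads) lies 19 mm behind it (pinch_z is the distance from the TCP to the grasp point, in m); z points along the fingers, y is the direction in which the jaws open and shut (so a half turn about z gives the same grasp; the last joint's range is limited). The gripper opens to 87 mm and grips with 3 to 60 N. Pads are 19 mm wide; open, the fingers measure 117 mm over their backs; the gripper's body (75 mm by 190 mm) begins 51 mm behind the grasp point.
Start: joints at [75.464, 18.392, -4.016, 83.108, 1.295, 78.541, -3.26], TCP at [0.172, -0.627, 0.223] pointing down, gripper open.
Joint ranges: [-163.93, 163.93], [-17.29, 119.83], [-79.2, 71.16], [3.27, 140.29], [-89.18, 269.18], [5.43, 117.66], [-154.24, 154.24]. Speed limits (degrees/s): [147.25, 147.25, 180, 180, 180, 180, 180].

### API

Orientations are given as [roll, pitch, yaw] about the fixed x, y, z axes, in that order (R = Rz(yaw) Ry(pitch) Rx(roll)).
In Python, from cell import get_obs, read_camera, camera_params, sign_off, pinch_z gives the robot as it stands.
- The arm moves only by the shell command python3 -m handwheel 'ROWS' [FORCE]. ROWS is JSON, a list of rows, each a list of 5 numbers: the finger opening in m, from 0 to 0.087, then the shift along the tool's x, y, z in m, then the turn about the tool's z in rad. In form: [[jaw, tx, ty, tz, twist], ...]. A call has 1 to 20 rows; each row is the pose to reach, as a shift and turn from the pose commanded when the call began, along the tool's axes at that moment; what a row does not reach only later rows make up. A row lasts 1/10 s, in which the tool goes at most 50 mm and 8.59 degrees, less where a joint would pass 70% of its speed; a pose out of reach is approached as far as the arm can. A call with a gripper value outside its range is refused whole. The fingers move at their own pace and stop on an object; FORCE is the grip in N (left out, the last holds). Time passes only in rows, so rows that repeat a pose let the fingers close. It gives the time, the measured TCP pose, the force and the opening at its end, in the units of the state.
- get_obs(): the state, without advancing time (a new reading comes with each control period).
- read_camera(name): name is "scene" or "top"; returns the picture (480x640x3 uint8, blue, green, red); there is no depth.
- camera_params(name): a dict with "camera_matrix" (3x3 intrinsics, pixels), "R" (3x3) and "t" (3): a world point X has camera coordinates R X + t. Camera axes: x right, y down, z forward; pixel columns grow to the right and rows downward; lengths in m; the calibration is good to about 2 mm. A picture is of the moment at which its call begins. camera_params takes no time and is no camera call.
- sign_off(): hands the job in, once; it reports no verdict.
The state is a dict: "time_s": time; "qpos": joint angles; "joint_velocities": joint speeds; "effort": joint torques, N m; "tool_pos": TCP position; "tool_rot": TCP orientation; "force": force on the tool from outside, world axes, zero at the start; "wrist_torque": the same for the moment, N m; "grip_width": finger opening in m.
Only numpy, scipy, OpenCV 4.12 (cv2) and the standard library are available. Lean on these libraries where they do the work, as an engineer would, in place of code of your own. Each camera call takes 0.05 s, during which the arm holds its last target.

## Working session

There is one attempt and no reset: what is moved stays moved. The work goes in short steps, Python scripts to look and compute and a shell command to move; the robot and the scene stay as the last step left them, time stands still between calls to the robot, and variables do not carry over. Pictures are saved under pics/ and viewed, and the job is handed in when it is done.

```bash
mkdir -p pics; ls
python3 - <<'E'
from cell import *
import cv2
print(get_obs(), pinch_z)
for n in ("scene","top"):
    cv2.imwrite(f"pics/{n}0.png",read_camera(n)); print(n,camera_params(n))
E
```

```text
pics
{'time_s': 0.0, 'qpos': array([75.46320657, 18.43809653, -4.01698924, 83.17557657,  1.29596678,
       78.5394868 , -3.25991478]), 'joint_velocities': array([ 0.05401752,  0.07283002, -0.0314987 , -0.01096754,  0.02618871,
        0.05945699,  0.03458205]), 'effort': array([-4.25016433e-04, -4.91282451e+01, -4.04550070e-01, -3.12525773e+01,
       -6.40596240e-02,  4.38896427e-02,  1.75153496e-04]), 'tool_pos': array([ 0.1718207 , -0.62630759,  0.22146671]), 'tool_rot': array([-1.79892143e+02,  6.22268889e-03,  1.53482254e+01]), 'force': array([0.4204559 , 0.85974693, 0.52384634]), 'wrist_torque': array([-0.02052029, -0.00346054,  0.00258524]), 'grip_width': 0.08682638657566519} 0.0187
scene {'camera_matrix': array([[448.36729184,   0.        , 327.68631228],
       [  0.        , 448.36729184, 243.33016953],
       [  0.        ,   0.        ,   1.        ]]), 'R': array([[-0.74928895, -0.66214192,  0.01158224],
       [-0.30205291,  0.32613843, -0.89576658],
       [ 0.58934719, -0.67468645, -0.44437382]]), 't': array([0.38175901, 0.25642757, 0.70731582])}
top {'camera_matrix': array([[509.33677697,   0.        , 315.29441901],
       [  0.        , 509.33677697, 246.64533657],
       [  0.        ,   0.        ,   1.        ]]), 'R': array([[ 0.00120707, -0.99978221, -0.02083435],
       [-0.99237232,  0.00137067, -0.12326923],
       [ 0.12327094,  0.02082423, -0.99215454]]), 't': array([-0.03353658,  0.5473971 ,  1.25331705])}
```

View pics/scene0.png

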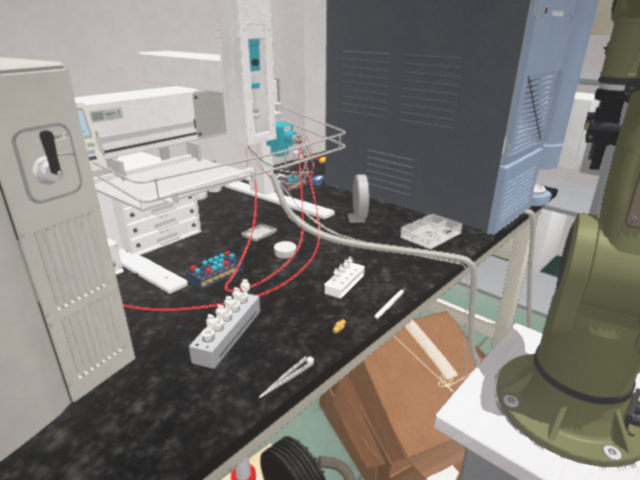

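View pics/top0.png

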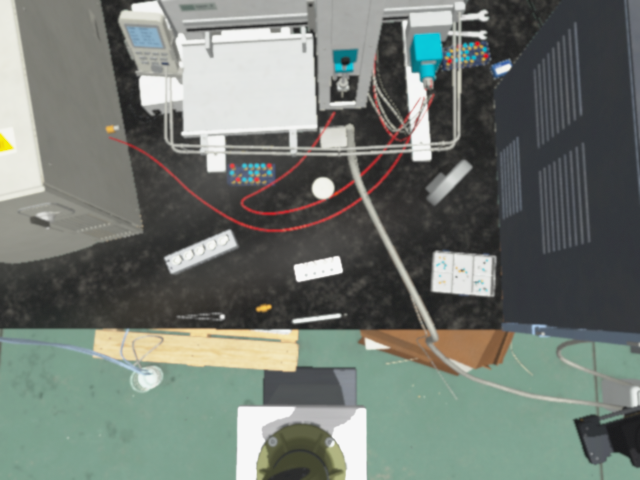

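Run:
```python
import cv2
a=cv2.imread("pics/top0.png")[215:295,150:250]
cv2.imwrite("pics/topc.png",cv2.resize(a,None,fx=7,fy=7,interpolation=cv2.INTER_CUBIC))
a=cv2.imread("pics/scene0.png")[270:370,180:270]
cv2.imwrite("pics/scenec.png",cv2.resize(a,None,fx=6,fy=6,interpolation=cv2.INTER_CUBIC))
```

```text
(no output)
```

View pics/topc.png

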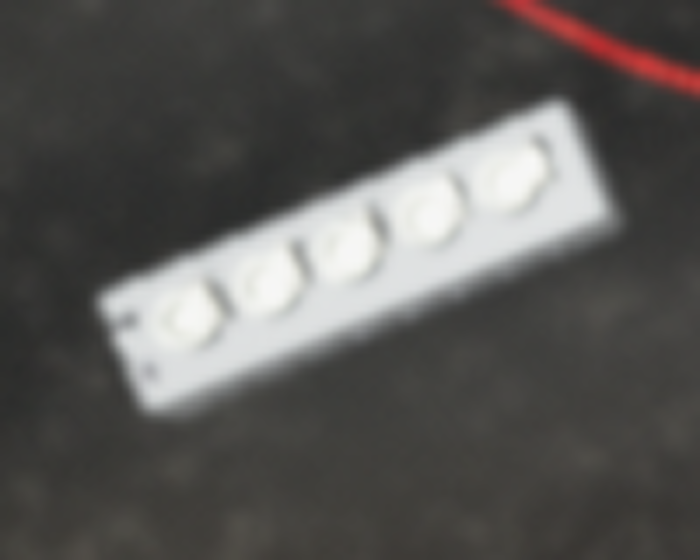

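View pics/scenec.png

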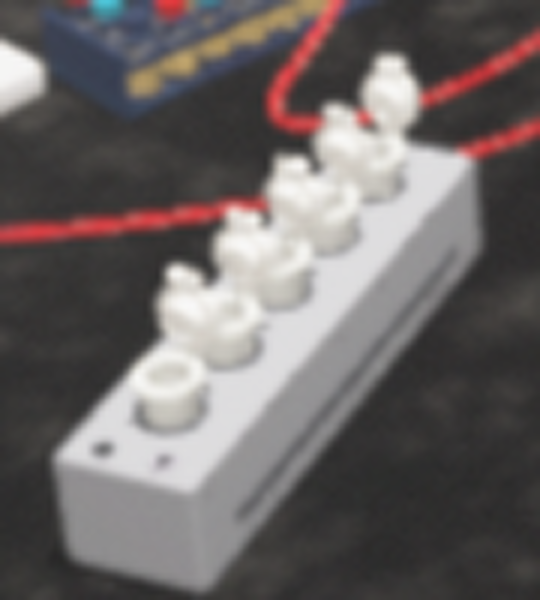

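```bash
cat > h.py <<'E'
import numpy as np
from cell import *
from scipy.optimize import least_squares
def proj(n,X):
    c=camera_params(n); p=c["R"]@np.asarray(X)+c["t"]; p=c["camera_matrix"]@p; return p[:2]/p[2]
def ray(n,uv,z):
    c=camera_params(n); d=c["R"].T@np.linalg.solve(c["camera_matrix"],[uv[0],uv[1],1]); o=-c["R"].T@c["t"]
    return o+d*(z-o[2])/d[2]
E
python3 - <<'E'
from h import *
for n in("scene","top"): c=camera_params(n); print(n,-c["R"].T@c["t"])
T=lambda c,r:(150+(c+.5)/7-.5,215+(r+.5)/7-.5)
S=lambda c,r:(180+(c+.5)/6-.5,270+(r+.5)/6-.5)
h=.042
obs=[("top",T(98,298),(.023,.09,h)),("top",T(148,411),(-.023,.09,h)),("top",T(617,215),(-.023,-.09,h)),("top",T(566,97),(.023,-.09,h)),
("scene",S(55,461),(.023,.09,h)),("scene",S(198,492),(-.023,.09,h)),("scene",S(481,160),(-.023,-.09,h)),
("scene",S(68,555),(.023,.09,0)),("scene",S(207,592),(-.023,.09,0)),("scene",S(483,245),(-.023,-.09,0)),("scene",S(170,372),(0,.062,.056))]
def W(p,b):
    c,s=np.cos(p[2]),np.sin(p[2]); return np.array([p[0]+c*b[0]-s*b[1],p[1]+s*b[0]+c*b[1],b[2]])
for name in("both","top","scene"):
    o=[q for q in obs if name in("both",q[0])]
    f=lambda p:np.concatenate([proj(n,W(p,b))-uv for n,uv,b in o])
    r=least_squares(f,[.5,.25,-.3])
    print(name,r.x,np.degrees(r.x[2]),r.fun.reshape(-1,2).round(1).tolist() if name=="both" else abs(r.fun).max())
    if name=="both":
        for k in range(-62,63,31): print(k,W(r.x,(0,k/1000,.059)),[proj(n,W(r.x,(0,k/1000,.056))).round(1).tolist() for n in("top","scene")])
E
```

```text
scene [-0.05335209  0.64636416  0.53959026]
top [ 0.38876463 -0.06037893  1.3102627 ]
both [0.53695175 0.25322086 0.40786037] 23.36867793278687 [[1.4, -0.8], [0.9, -0.3], [0.1, -0.6], [0.5, -0.3], [-0.5, -1.2], [-0.6, -0.6], [-0.4, -0.9], [0.4, 2.2], [0.4, 2.0], [0.4, 2.1], [0.1, 0.0]]
-62 [0.56154381 0.19630662 0.059     ] [[223.0, 240.0], [242.0, 294.6]]
-31 [0.54924778 0.22476374 0.059     ] [[211.5, 244.9], [234.3, 303.0]]
0 [0.53695175 0.25322086 0.059     ] [[200.0, 249.8], [226.1, 311.9]]
31 [0.52465572 0.28167798 0.059     ] [[188.5, 254.8], [217.4, 321.4]]
62 [0.51235969 0.3101351  0.059     ] [[177.0, 259.7], [208.0, 331.6]]
top [0.53570673 0.25502643 0.40696937] 23.3176270172208 0.6878071345678052
scene [0.53815611 0.25228441 0.40850126] 23.405398063310283 1.775775062129469
```

```bash
python3 - <<'E'
from h import *
print("tower base",ray("scene",(500,230),0), ray("top",(500,330),0),ray("top",(500,330),.4),ray("top",(497,180),0.0))
print("tower left base far",ray("scene",(325,178),0))
print("cab base",ray("scene",(133,357),0),ray("top",(143,232),0.0),ray("top",(143,232),.3),ray("scene",(70,400),0))
print("gauge top",ray("top",(455,175),.136))
for uv in((370,200),(400,260),(420,305)):
    for z in(0,.02,.05,.1,.2): print(uv,z,ray("top",uv,z).round(3),proj("scene",ray("top",uv,z)).round())
print("tray", [ray("top",(170,150),z).round(3) for z in(.1,.2,.3)], [ray("top",(455,150),z).round(3) for z in(.1,.2,.3)])
for z in (.1,.2,.3): print(proj("scene",ray("top",(170,150),z)),proj("scene",ray("top",(455,150),z)))
# path points in views
for p in((.172,-.627,.22),(.2,-.4,.22),(.3,-.32,.22),(.42,-.1,.22),(.55,.05,.22),(.56,.15,.12)): print(p,proj("top",p).round(),proj("scene",p).round())
E
python3 - <<'E'
import cv2
a=cv2.imread("pics/scene0.png")[110:290,80:520]
cv2.imwrite("pics/scened.png",cv2.resize(a,None,fx=1.8,fy=1.8,interpolation=cv2.INTER_CUBIC))
E
```

```text
tower base [ 0.35185903 -0.57939644  0.        ] [ 0.3390507  -0.49912547  0.        ] [ 0.35422748 -0.36518392  0.4       ] [ 0.72657086 -0.50806812  0.        ]
tower left base far [ 1.04301658 -0.58818744  0.        ]
cab base [0.61515308 0.4034923  0.        ] [0.59086069 0.41881866 0.        ] [0.54458843 0.30910076 0.3       ] [0.59245931 0.51911443 0.        ]
gauge top [ 0.70395939 -0.36408289  0.136     ]
(370, 200) 0 [ 0.674 -0.176  0.   ] [325. 242.]
(370, 200) 0.02 [ 0.67  -0.174  0.02 ] [326. 236.]
(370, 200) 0.05 [ 0.663 -0.172  0.05 ] [327. 227.]
(370, 200) 0.1 [ 0.653 -0.167  0.1  ] [329. 211.]
(370, 200) 0.2 [ 0.631 -0.158  0.2  ] [334. 176.]
(400, 260) 0 [ 0.517 -0.251  0.   ] [389. 250.]
(400, 260) 0.02 [ 0.515 -0.248  0.02 ] [389. 244.]
(400, 260) 0.05 [ 0.512 -0.244  0.05 ] [390. 235.]
(400, 260) 0.1 [ 0.507 -0.237  0.1  ] [392. 218.]
(400, 260) 0.2 [ 0.497 -0.222  0.2  ] [395. 182.]
(420, 305) 0 [ 0.402 -0.3    0.   ] [437. 258.]
(420, 305) 0.02 [ 0.401 -0.296  0.02 ] [437. 252.]
(420, 305) 0.05 [ 0.401 -0.291  0.05 ] [438. 242.]
(420, 305) 0.1 [ 0.401 -0.281  0.1  ] [439. 224.]
(420, 305) 0.2 [ 0.4   -0.263  0.2  ] [440. 187.]
tray [array([0.78 , 0.324, 0.1  ]), array([0.748, 0.292, 0.2  ]), array([0.715, 0.26 , 0.3  ])] [array([ 0.776, -0.375,  0.1  ]), array([ 0.744, -0.349,  0.2  ]), array([ 0.712, -0.323,  0.3  ])]
[121.34312092 261.63953538] [343.99119468 181.3028985 ]
[135.41397671 215.62677537] [347.75275972 152.65185071]
[150.92860492 164.89277065] [352.01631964 120.17721374]
(0.172, -0.627, 0.22) [603. 417.] [593. 165.]
(0.2, -0.4, 0.22) [491. 402.] [552. 184.]
(0.3, -0.32, 0.22) [450. 353.] [494. 183.]
(0.42, -0.1, 0.22) [345. 295.] [394. 195.]
(0.55, 0.05, 0.22) [275. 235.] [297. 198.]
(0.56, 0.15, 0.12) [237. 237.] [259. 258.]
```

View pics/scened.png

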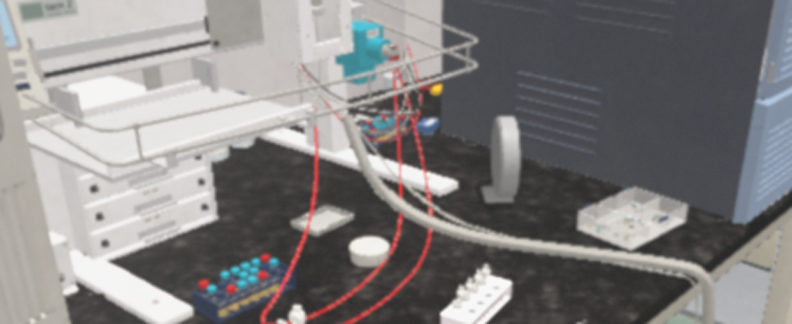

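Run:
```python
from h import *
a=np.radians(15.35);x=np.array([np.cos(a),np.sin(a)]);y=np.array([np.sin(a),-np.cos(a)])
A=np.array([.1718,-.6263])
for P in((.2,-.42),(.33,-.30),(.44,-.1),(.56,.05),(.5865,.1385)):
    d=np.array(P)-A; print(P,round(d@x,3),round(d@y,3))
```

```text
(0.2, -0.42) 0.082 -0.191
(0.33, -0.3) 0.239 -0.273
(0.44, -0.1) 0.398 -0.437
(0.56, 0.05) 0.553 -0.549
(0.5865, 0.1385) 0.602 -0.628
```

```bash
python3 -m handwheel '[[0.087,0.016,-0.038,0,0],[0.06,0.033,-0.077,0,0],[0.03,0.049,-0.115,0,0],[0,0.066,-0.153,0,0],[0,0.082,-0.191,0,0],[0,0.121,-0.212,0,0],[0,0.160,-0.232,0,0],[0,0.200,-0.253,0,0],[0,0.239,-0.273,0,0],[0,0.271,-0.306,0,0],[0,0.303,-0.339,0,0],[0,0.334,-0.371,0,0],[0,0.366,-0.404,0,0],[0,0.398,-0.437,0,0],[0,0.398,-0.437,0,0],[0,0.398,-0.437,0,0]]' 20
```

```text
time_s: 1.7
tool_pos: [0.4401, -0.0992, 0.2223]
tool_rot: [180.0, 0.0, 15.5]
force: [-0.2, -0.6, -0.2]
grip_width: 0.0001
```

```bash
python3 -m handwheel '[[0,0.038,-0.028,0,-0.04],[0,0.077,-0.056,0,-0.08],[0,0.116,-0.084,0,-0.12],[0,0.155,-0.112,0,-0.138],[0,0.180,-0.152,0,-0.138],[0,0.204,-0.191,0,-0.138],[0,0.204,-0.191,0.04,-0.138],[0,0.204,-0.191,0.08,-0.138],[0,0.204,-0.191,0.08,-0.138],[0,0.204,-0.191,0.08,-0.138]]'
python3 - <<'E'
from h import *
import cv2
o=get_obs();print(o["tool_pos"],o["tool_rot"],o["force"],o["grip_width"])
for n,s in(("top",np.s_[195:315,130:290]),("scene",np.s_[220:370,180:340])):
    cv2.imwrite(f"pics/{n}1.png",cv2.resize(read_camera(n)[s],None,fx=4,fy=4,interpolation=cv2.INTER_CUBIC))
p=o["tool_pos"];d=p[:2]-[.53695,.25322];a=np.radians(23.37)
print("block frame",d@[np.cos(a),np.sin(a)],d@[-np.sin(a),np.cos(a)])
E
```

```text
time_s: 2.7
tool_pos: [0.5863, 0.1361, 0.1422]
tool_rot: [180.0, 0.1, 23.1]
force: [-0.4, 0.2, 0.5]
grip_width: 0.0005
[0.58632449 0.13614393 0.14224673] [1.79993187e+02 1.12445202e-01 2.31162309e+01] [-0.3772544   0.21970319  0.4988172 ] 0.0005087727724848578
block frame -0.001116325193413439 -0.12705667902735795
```

View pics/scene1.png

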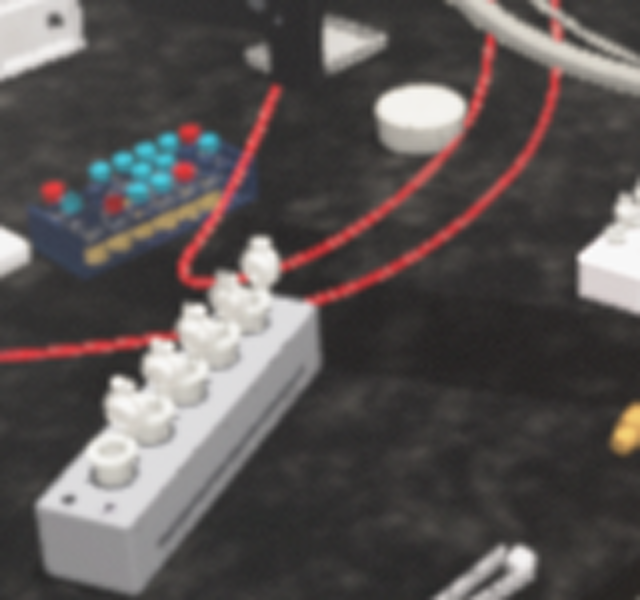

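View pics/top1.png

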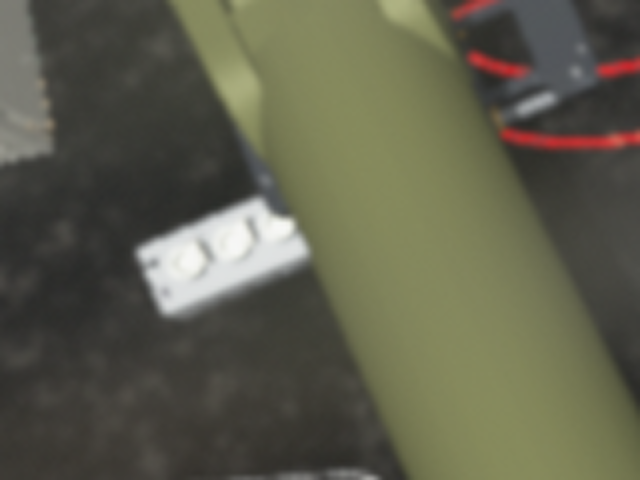

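```bash
python3 -m handwheel '[[0,0,0,0.03,-0.004],[0,0.001,0,0.06,-0.004],[0,0.001,0,0.0795,-0.004],[0,0.001,0,0.0795,-0.004],[0,0.001,0,0.0795,-0.004],[0,0.001,0,0.0795,-0.004]]'
python3 - <<'E'
from h import *
import cv2
o=get_obs();print(o["tool_pos"],o["tool_rot"],o["force"],o["grip_width"])
print(ray("top",(241,203),0),ray("scene",(226,288),0))
for n,s in(("scene",np.s_[250:350,190:310]),):
    cv2.imwrite(f"pics/{n}2.png",cv2.resize(read_camera(n)[s],None,fx=5,fy=5,interpolation=cv2.INTER_CUBIC))
p=o["tool_pos"];d=p[:2]-[.53695,.25322];a=np.radians(23.37)
print("block frame",d@[np.cos(a),np.sin(a)],d@[-np.sin(a),np.cos(a)])
E
```

```text
time_s: 3.4
tool_pos: [0.589, 0.1387, 0.0655]
tool_rot: [179.9, -0.2, 23.5]
force: [-0.5, 1.2, 0.7]
grip_width: 0.0006
[0.58899503 0.13873275 0.06551993] [179.93436848  -0.21448887  23.45063989] [-0.53808274  1.19406998  0.70498989] 0.0006130461089519034
[0.66744902 0.1626149  0.        ] [0.68038585 0.15126843 0.        ]
block frame 0.0023620344925135736 -0.12573955228722525
```

View pics/scene2.png

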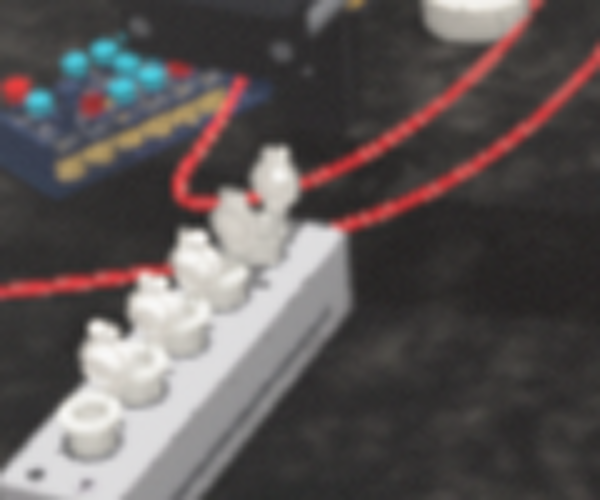

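```bash
python3 -m handwheel '[[0,0,0,0,0],[0,0,0,0,0]]'
python3 - <<'E'
from h import *
import cv2
for i in range(4):
    o=get_obs();print(o["time_s"],o["tool_pos"],o["tool_rot"],o["force"]);im=read_camera("scene")
im=im[230:330,190:310].astype(float)/255
cv2.imwrite("pics/scene3.png",cv2.resize((im**.45*255).astype("uint8"),None,fx=5,fy=5,interpolation=cv2.INTER_CUBIC))
print(proj("scene",o["tool_pos"]))
E
```

```text
time_s: 3.65
tool_pos: [0.5878, 0.1385, 0.0639]
tool_rot: [180.0, -0.1, 23.5]
force: [0.2, -0.1, -0.6]
grip_width: 0.0003
3.65 [0.58776526 0.13851752 0.06387358] [ 1.79966783e+02 -6.91678446e-02  2.34729697e+01] [ 0.18907541 -0.13435927 -0.59152662]
3.7 [0.58755033 0.13845942 0.06357556] [ 1.79973284e+02 -4.02009605e-02  2.34783989e+01] [ 0.07794859  0.20140594 -0.76566666]
3.75 [0.58744725 0.1384494  0.06339616] [ 1.79980818e+02 -2.61598362e-02  2.34788094e+01] [ 0.5968016  -0.36519481  0.67106297]
3.8 [0.58733202 0.13844961 0.06321706] [ 1.79986888e+02 -1.16345110e-02  2.34796653e+01] [-0.5208045   0.2382957   0.75429521]
[255.87515016 275.82785345]
```

View pics/scene3.png

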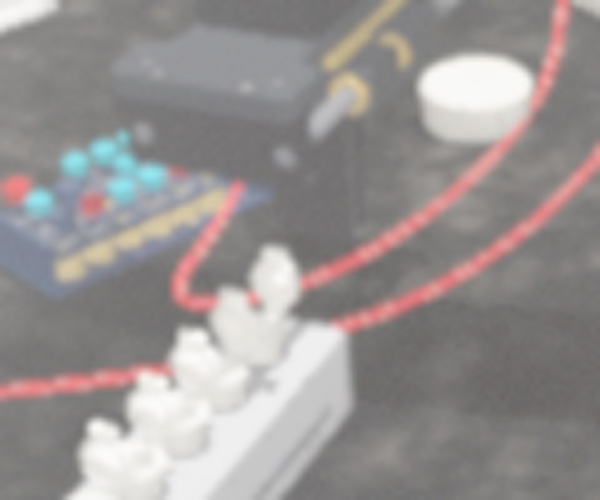

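```bash
python3 -m handwheel '[[0,0,-0.005,0.0015,0],[0,0,-0.01,0.0015,0],[0,0,-0.015,0.0015,0],[0,0,-0.02,0.0015,0],[0,0,-0.025,0.0015,0],[0,0,-0.030,0.0015,0],[0,0,-0.034,0.0015,0],[0,0,-0.038,0.0015,0],[0,0,-0.042,0.0015,0],[0,0,-0.046,0.0015,0],[0,0,-0.050,0.0015,0]]'
cat > st.py <<'E'
from h import *
import cv2,sys
f=[]
for i in range(3):
    o=get_obs();f.append(o["force"]);im=read_camera("scene")
p=o["tool_pos"];d=p[:2]-[.53695,.25322];a=np.radians(23.37)
print(o["time_s"],"bx %.4f s %.4f z %.4f"%(d@[np.cos(a),np.sin(a)],d@[-np.sin(a),np.cos(a)],p[2]),np.mean(f,0).round(2),o["tool_rot"].round(2))
im=im[250:370,180:300].astype(float)/255
cv2.imwrite(sys.argv[1],cv2.resize((im**.7*255).astype("uint8"),None,fx=5,fy=5,interpolation=cv2.INTER_CUBIC))
E
python3 st.py pics/s4.png
```

```text
time_s: 4.95
tool_pos: [0.5677, 0.1838, 0.0617]
tool_rot: [179.9, -0.0, 23.4]
force: [0.9, -1.2, -0.0]
grip_width: 0.0002
5.05 bx 0.0006 s -0.0746 z 0.0616 [ 0.44 -0.63  0.62] [-1.7998e+02 -1.0000e-02  2.3520e+01]
```

View pics/s4.png

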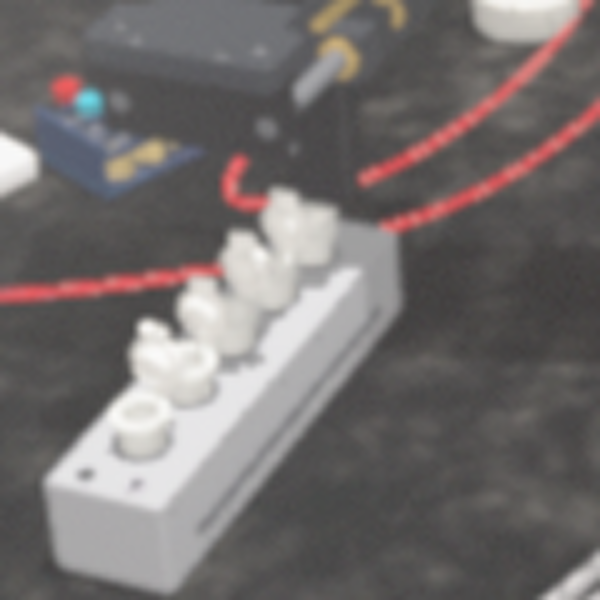

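```bash
python3 -m handwheel '[[0,0,-0.004,0,0],[0,0,-0.008,0,0],[0,0,-0.0125,0,0],[0,0,-0.0125,0,0],[0,0,-0.0125,0.001,0],[0,0,-0.0125,0.002,0],[0,0,-0.0125,0.003,0],[0,0,-0.0125,0.004,0],[0,0,-0.0125,0.004,0],[0,0,-0.0125,0.004,0]]'
python3 st.py pics/s5.png
```

```text
time_s: 6.1
tool_pos: [0.5624, 0.1962, 0.0593]
tool_rot: [180.0, -0.0, 23.5]
force: [-4.6, -1.7, 12.0]
grip_width: 0.0006
6.2 bx 0.0008 s -0.0625 z 0.0593 [-4.19 -1.11 11.87] [ 1.7997e+02 -1.0000e-02  2.3470e+01]
```

View pics/s5.png

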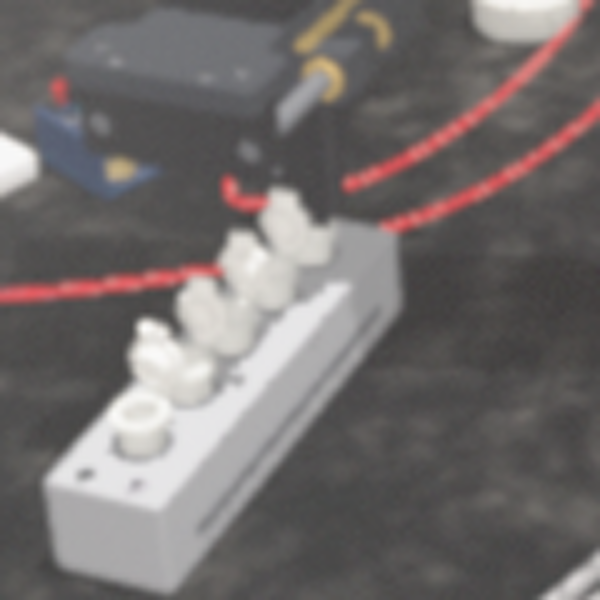

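```bash
python3 -m handwheel '[[0,0,0,-0.002,0],[0,0,0,-0.004,0],[0,0,-0.004,-0.004,0],[0,0,-0.008,-0.004,0],[0,0,-0.012,-0.004,0],[0,0,-0.016,-0.004,0],[0,0,-0.020,-0.004,0],[0,0,-0.024,-0.004,0],[0,0,-0.028,-0.004,0],[0,0,-0.0315,-0.004,0],[0,0,-0.0315,-0.004,0],[0,0,-0.0315,-0.003,0],[0,-0.0005,-0.0315,-0.002,0],[0,-0.0007,-0.0315,-0.001,0],[0,-0.0007,-0.0315,-0.0005,0],[0,-0.0007,-0.0315,-0.0005,0]]'
python3 st.py pics/s6.png
```

```text
time_s: 7.85
tool_pos: [0.5495, 0.2248, 0.0594]
tool_rot: [180.0, -0.0, 23.5]
force: [-2.7, -0.5, 8.6]
grip_width: 0.0
7.95 bx 0.0003 s -0.0311 z 0.0594 [-2.6   0.04  8.82] [ 1.7998e+02 -5.0000e-02  2.3470e+01]
```

View pics/s6.png

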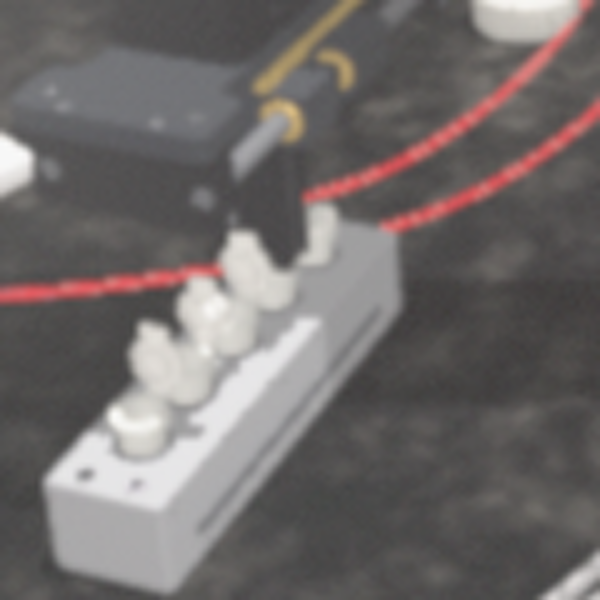

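```bash
python3 -m handwheel '[[0,0.0007,0,-0.002,0],[0,0.0007,0,-0.0035,0],[0,0.0007,-0.004,-0.0035,0],[0,0.0007,-0.008,-0.0035,0],[0,0.0007,-0.012,-0.0035,0],[0,0.0007,-0.016,-0.0035,0],[0,0.0007,-0.020,-0.0035,0],[0,0.0007,-0.024,-0.0035,0],[0,0.0007,-0.028,-0.0035,0],[0,0.0007,-0.031,-0.0035,0],[0,0.0007,-0.031,-0.0035,0],[0,0.0004,-0.031,-0.0025,0],[0,-0.0002,-0.031,-0.0015,0],[0,-0.0008,-0.031,-0.0005,0],[0,-0.001,-0.031,0,0],[0,-0.001,-0.031,0,0]]'
python3 st.py pics/s7.png
```

```text
time_s: 9.6
tool_pos: [0.5367, 0.253, 0.0594]
tool_rot: [180.0, -0.1, 23.5]
force: [-1.2, -0.1, 6.5]
grip_width: 0.0006
9.7 bx -0.0003 s -0.0002 z 0.0594 [-0.39  0.05  7.3 ] [ 1.7999e+02 -1.2000e-01  2.3470e+01]
```

View pics/s7.png

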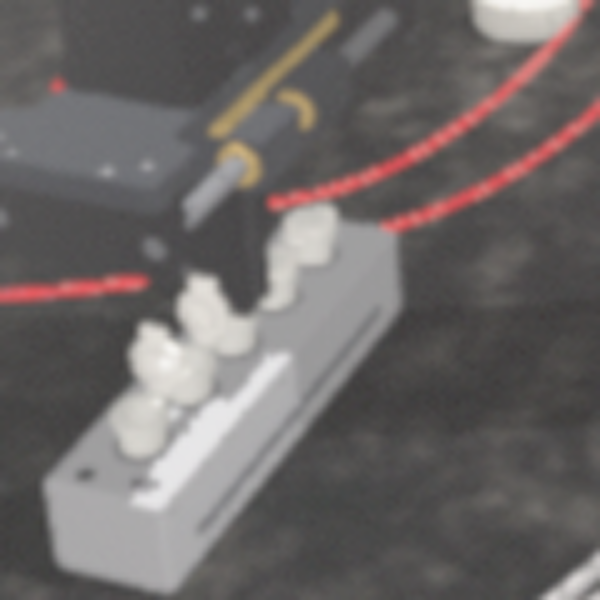

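```bash
python3 -m handwheel '[[0,0.001,0,-0.002,0],[0,0.0013,0,-0.0035,0],[0,0.0013,-0.004,-0.0035,0],[0,0.0013,-0.008,-0.0035,0],[0,0.0013,-0.012,-0.0035,0],[0,0.0013,-0.016,-0.0035,0],[0,0.0013,-0.020,-0.0035,0],[0,0.0013,-0.024,-0.0035,0],[0,0.0013,-0.028,-0.0035,0],[0,0.0013,-0.031,-0.0035,0],[0,0.0013,-0.031,-0.0035,0],[0,0.001,-0.031,-0.0025,0],[0,0.0004,-0.031,-0.0015,0],[0,-0.0002,-0.031,-0.0005,0],[0,-0.0004,-0.031,0.0003,0],[0,-0.0004,-0.031,0.0003,0]]'
python3 st.py pics/s8.png
```

```text
time_s: 11.35
tool_pos: [0.5241, 0.2813, 0.0594]
tool_rot: [180.0, -0.1, 23.5]
force: [-1.8, -0.3, 8.4]
grip_width: 0.0008
11.45 bx -0.0007 s 0.0308 z 0.0594 [-1.52 -0.41  8.97] [ 1.7998e+02 -1.2000e-01  2.3470e+01]
```

View pics/s8.png

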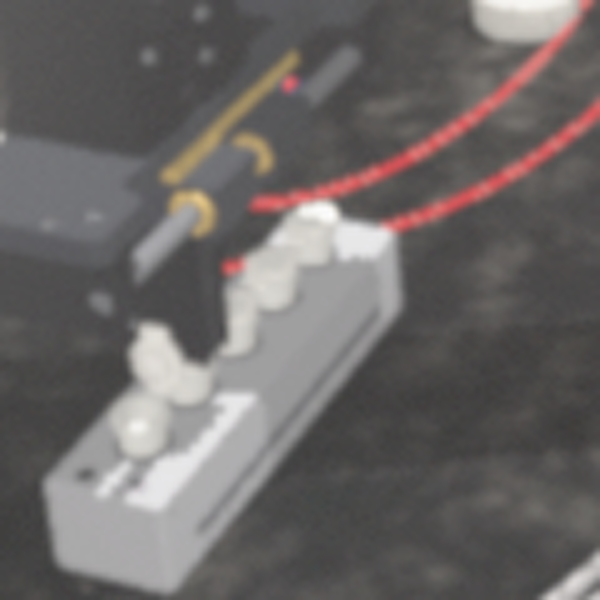

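```bash
python3 -m handwheel '[[0,0.001,0,-0.002,0],[0,0.0013,0,-0.0037,0],[0,0.0013,-0.004,-0.0037,0],[0,0.0013,-0.008,-0.0037,0],[0,0.0013,-0.012,-0.0037,0],[0,0.0013,-0.016,-0.0037,0],[0,0.0013,-0.020,-0.0037,0],[0,0.0013,-0.024,-0.0037,0],[0,0.0013,-0.028,-0.0037,0],[0,0.0013,-0.032,-0.0037,0],[0,0.0013,-0.032,-0.0037,0],[0,0.001,-0.032,-0.0025,0],[0,0.0004,-0.032,-0.0015,0],[0,-0.0002,-0.032,-0.0005,0],[0,-0.0004,-0.032,0.0002,0],[0,-0.0004,-0.032,0.0002,0]]'
python3 st.py pics/s9.png
```

```text
time_s: 13.1
tool_pos: [0.511, 0.3106, 0.0594]
tool_rot: [180.0, -0.1, 23.5]
force: [-1.7, 0.6, 9.0]
grip_width: 0.0008
13.2 bx -0.0010 s 0.0630 z 0.0594 [-1.14 -0.63  9.45] [ 1.800e+02 -1.500e-01  2.346e+01]
```

View pics/s9.png

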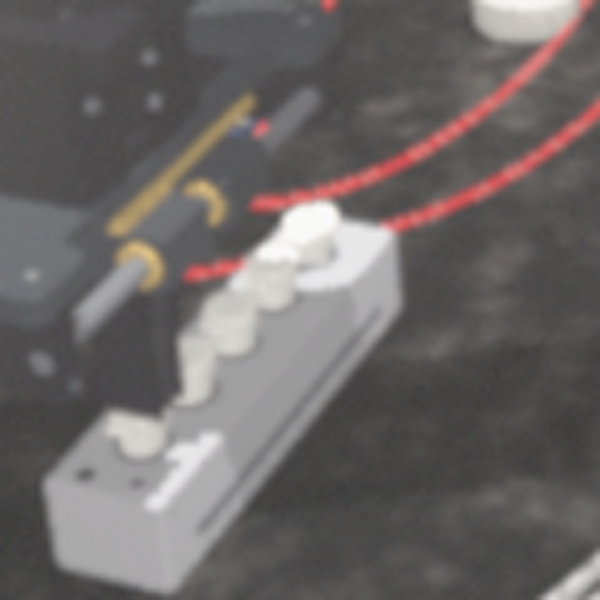

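```bash
python3 -m handwheel '[[0,0,0,-0.005,0],[0,0,0,-0.02,0],[0,0,0,-0.06,0],[0,0,0,-0.1,0],[0,0,0,-0.14,0],[0,0,0.04,-0.15,0],[0,0,0.08,-0.15,0],[0,0,0.12,-0.15,0],[0,0,0.16,-0.15,0],[0,0,0.2,-0.15,0],[0,0,0.24,-0.15,0],[0,0,0.28,-0.15,0],[0,-0.02,0.32,-0.15,0],[0,-0.04,0.36,-0.15,0],[0,-0.04,0.36,-0.15,0],[0,-0.04,0.36,-0.15,0]]'
python3 st.py pics/s10.png
python3 - <<'E'
from h import *
import cv2
im=read_camera("top");cv2.imwrite("pics/t10f.png",im)
a=im[215:295,150:250]
cv2.imwrite("pics/t10.png",cv2.resize(a,None,fx=7,fy=7,interpolation=cv2.INTER_CUBIC))
E
```

```text
time_s: 14.85
tool_pos: [0.6166, -0.0382, 0.2079]
tool_rot: [-180.0, 0.0, 23.3]
force: [-0.2, 0.8, -1.0]
grip_width: 0.0005
14.95 bx -0.0410 s -0.2960 z 0.2081 [ 0.03  0.72 -0.19] [-1.7997e+02 -4.0000e-02  2.3570e+01]
```

View pics/s10.png

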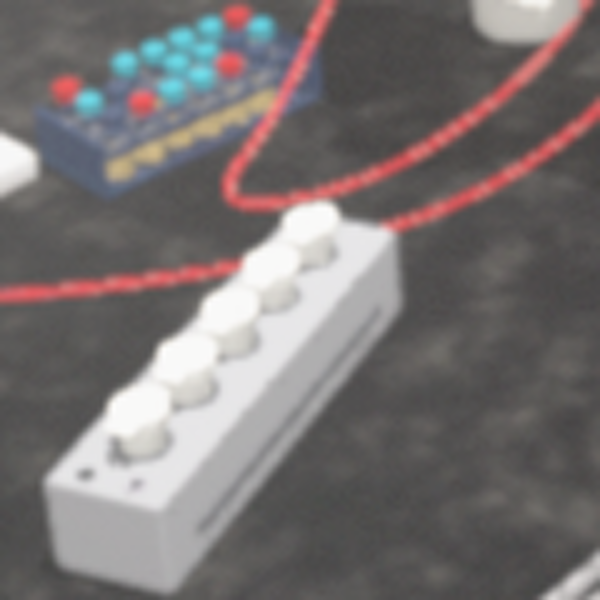

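View pics/t10.png

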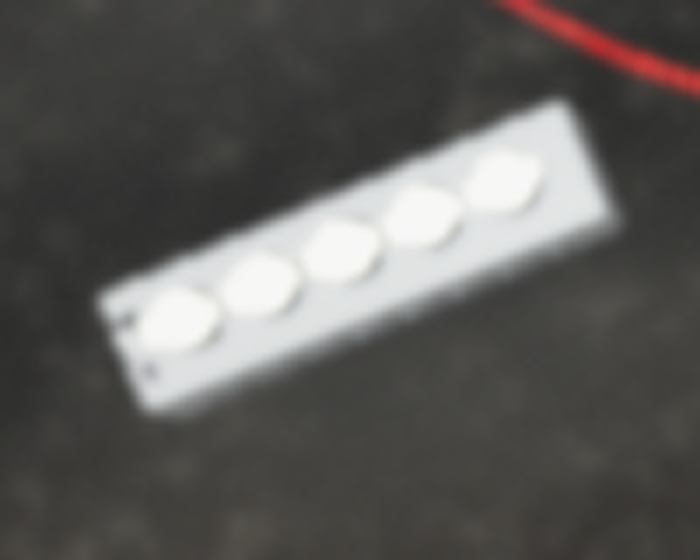

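View pics/t10f.png

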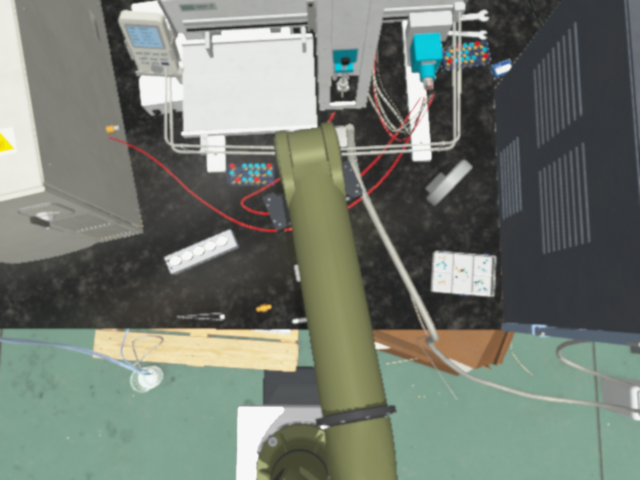

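```bash
python3 -c "
from cell import *
print(get_obs()['joint_velocities'].round(2)); print(sign_off())"
```

```text
[-0.22  0.17  0.4   0.14  0.29 -0.13  0.04]
the job is handed in; nothing more can be done
None
```

All five large tubes are shut, folded over in order from tube 1 to tube 5. I ran the closed fingertip along the row about 2.5 mm above the shut-lid height, and pressed each lid down with 7–12 N before moving on.

- **Lids:** at each press the fingertip stopped at 59.3–59.4 mm, against 59 mm given for a shut lid. Both cameras show all five lids lying flat.
- **Block:** it shows no movement; its corners are at the same pixels as before. The largest sideways force I read was about 4–5 N, while pressing lid 1. That is slightly above the stated 4 N sliding limit, but the tool was pressing down with 12 N at the time. For the later presses I corrected the sideways drift, and readings stayed under 3 N.
- **Everything else:** I kept clear of the other objects. In the final top view, those that can be seen are where they were. The arm hid most of the white rack there, so I did not check the small tubes by camera after the job. The tool never went near the rack below about 0.2 m height.

I handed in at about 15 s, with the tool clear of everything at 0.21 m height and the force reading near zero.

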